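# Reload the filter test fixture, snap its covers shut and switch on

## Task

Move the red-topped module, already tested, out of the test fixture into the blue tray, and lay every white-topped module on the bench flat in a nest of its own. Then fold down all four covers, over empty nests too, pressing each gently, with no more than about 40 N, until its latch snaps and holds it fully shut, and only after that throw the red-balled power lever fully on. Leave the pen, tape and attenuator where they are.

Things in the scene. Friction and masses are not known exactly. Their poses are not given: they have to be found in the camera images.
- module1: Filter module: plain rectangular die-cast aluminium box, 60 (its x) x 36 (its y) x 28 mm (z, up), white top plate with a blue label and four screws; about 120 g. Origin at the centre of the box, 14 mm above its underside. Either way round (half turn about z) is equally good. May be absent.
- module2: Filter module: plain rectangular die-cast aluminium box, 60 (its x) x 36 (its y) x 28 mm (z, up), white top plate with a blue label and four screws; about 120 g. Origin at the centre of the box, 14 mm above its underside. Either way round (half turn about z) is equally good. May be absent.
- module3: Filter module: plain rectangular die-cast aluminium box, 60 (its x) x 36 (its y) x 28 mm (z, up), white top plate with a blue label and four screws; about 120 g. Origin at the centre of the box, 14 mm above its underside. Either way round (half turn about z) is equally good. May be absent.
- module4: Filter module: plain rectangular die-cast aluminium box, 60 (its x) x 36 (its y) x 28 mm (z, up), white top plate with a blue label and four screws; about 120 g. Origin at the centre of the box, 14 mm above its underside. Either way round (half turn about z) is equally good. May be absent.
- tested: The module tested last: same box, size and origin as the others but with a red top plate and white label. It starts in a nest.
- tray: Shallow blue tray, fixed: 96 (x) x 76 (y) mm outside, 12 mm high, walls and floor 4 mm. Origin at the centre of its underside, z up.
- nest1 (a point): Nest 1 of the fixture (1 is leftmost seen from the robot), a green-floored pocket 70 (x) x 44 (y) mm inside a lip 6 mm high; a module lies in it lengthwise. Point at the centre of its floor, 20 mm above the table; z up, x towards the cover's hinge, away from the robot. Nests are 82 mm apart on a fixed plate 124 x 320 x 20 mm. A latch pawl, 64 mm high, stands 48 mm from the nest's centre at -x.
- cover1: Yellow cover of nest 1, plate 82 x 50 x 5 mm. Origin on the hinge line, 45 mm beyond the nest's centre, 54 mm above the table; its -x runs along the plate to the free edge (at 92 mm), y along the hinge, z out of the outer face (up when shut). On that face a black tab, a rib 14 (x) x 40 (y) mm centred at x = -62 mm, its outer face at z = 16.5 mm: 70 mm above the table when shut.
- angle1 (a joint): Opening of cover 1 in rad: 0 shut and latched, about 0.14 resting unlatched on its spring pawl, 1.57 upright, 2.2 leaning back, away from the robot, to its stop. The free edge rises as it opens. A stiff hinge (0.04 N m) lets it stay where it is left. Pressed on the tab with about 15 N it snaps past the pawl, which then holds it; a firm pull up on the tab opens it.
- nest2 (a point): Nest 2 of the fixture (1 is leftmost seen from the robot), a green-floored pocket 70 (x) x 44 (y) mm inside a lip 6 mm high; a module lies in it lengthwise. Point at the centre of its floor, 20 mm above the table; z up, x towards the cover's hinge, away from the robot. Nests are 82 mm apart on a fixed plate 124 x 320 x 20 mm. A latch pawl, 64 mm high, stands 48 mm from the nest's centre at -x.
- cover2: Yellow cover of nest 2, plate 82 x 50 x 5 mm. Origin on the hinge line, 45 mm beyond the nest's centre, 54 mm above the table; its -x runs along the plate to the free edge (at 92 mm), y along the hinge, z out of the outer face (up when shut). On that face a black tab, a rib 14 (x) x 40 (y) mm centred at x = -62 mm, its outer face at z = 16.5 mm: 70 mm above the table when shut.
- angle2 (a joint): Opening of cover 2 in rad: 0 shut and latched, about 0.14 resting unlatched on its spring pawl, 1.57 upright, 2.2 leaning back, away from the robot, to its stop. The free edge rises as it opens. A stiff hinge (0.04 N m) lets it stay where it is left. Pressed on the tab with about 15 N it snaps past the pawl, which then holds it; a firm pull up on the tab opens it.
- nest3 (a point): Nest 3 of the fixture (1 is leftmost seen from the robot), a green-floored pocket 70 (x) x 44 (y) mm inside a lip 6 mm high; a module lies in it lengthwise. Point at the centre of its floor, 20 mm above the table; z up, x towards the cover's hinge, away from the robot. Nests are 82 mm apart on a fixed plate 124 x 320 x 20 mm. A latch pawl, 64 mm high, stands 48 mm from the nest's centre at -x.
- cover3: Yellow cover of nest 3, plate 82 x 50 x 5 mm. Origin on the hinge line, 45 mm beyond the nest's centre, 54 mm above the table; its -x runs along the plate to the free edge (at 92 mm), y along the hinge, z out of the outer face (up when shut). On that face a black tab, a rib 14 (x) x 40 (y) mm centred at x = -62 mm, its outer face at z = 16.5 mm: 70 mm above the table when shut.
- angle3 (a joint): Opening of cover 3 in rad: 0 shut and latched, about 0.14 resting unlatched on its spring pawl, 1.57 upright, 2.2 leaning back, away from the robot, to its stop. The free edge rises as it opens. A stiff hinge (0.04 N m) lets it stay where it is left. Pressed on the tab with about 15 N it snaps past the pawl, which then holds it; a firm pull up on the tab opens it.
- nest4 (a point): Nest 4 of the fixture (1 is leftmost seen from the robot), a green-floored pocket 70 (x) x 44 (y) mm inside a lip 6 mm high; a module lies in it lengthwise. Point at the centre of its floor, 20 mm above the table; z up, x towards the cover's hinge, away from the robot. Nests are 82 mm apart on a fixed plate 124 x 320 x 20 mm. A latch pawl, 64 mm high, stands 48 mm from the nest's centre at -x.
- cover4: Yellow cover of nest 4, plate 82 x 50 x 5 mm. Origin on the hinge line, 45 mm beyond the nest's centre, 54 mm above the table; its -x runs along the plate to the free edge (at 92 mm), y along the hinge, z out of the outer face (up when shut). On that face a black tab, a rib 14 (x) x 40 (y) mm centred at x = -62 mm, its outer face at z = 16.5 mm: 70 mm above the table when shut.
- angle4 (a joint): Opening of cover 4 in rad: 0 shut and latched, about 0.14 resting unlatched on its spring pawl, 1.57 upright, 2.2 leaning back, away from the robot, to its stop. The free edge rises as it opens. A stiff hinge (0.04 N m) lets it stay where it is left. Pressed on the tab with about 15 N it snaps past the pawl, which then holds it; a firm pull up on the tab opens it.
- power_base: Grey switch box, 70 x 50 x 25 mm, fixed; origin at the centre of its underside; its x is the direction in which the lever is thrown to switch on.
- power (a joint): Lever of the switch box in rad: 0 off (leaning to the box's -x), 1.0 fully on (leaning to its +x). It pivots 22 mm above the table over the box's centre and stays where it is left; about 1 N at the tip moves it.
- power_tip (a point): Centre of the red ball (26 mm diameter) at the end of the 60 mm lever.
- pen: Black marker pen lying on the bench, 12 x 125 mm; a bystander. Origin under its middle, x along it.
- tape: Roll of black tape lying flat, 90 mm across, 20 mm high; a bystander. Origin under its middle.
- attenuator: Black attenuator block with a yellow label, 50 x 45 x 28 mm; a bystander. Origin under its middle.
Not all that is in view belongs to the job. What is meant by the power_base is not brown, green or orange, and is the smaller of those in its own colour.

How it is judged:
On the way, in this order (a step that is already met when the one before it is completed fails the run):
1. the tested module lies in the tray, every new module present lies flat in a nest and all four covers are latched shut, the power lever still off (((x of module1 in the frame of nest1 between -0.008 and 0.008 m and y of module1 in the frame of nest1 between -0.007 and 0.007 m and z of module1 in the frame of nest1 between 0.01 and 0.018 m) or (x of module1 in the frame of nest2 between -0.008 and 0.008 m and y of module1 in the frame of nest2 between -0.007 and 0.007 m and z of module1 in the frame of nest2 between 0.01 and 0.018 m) or (x of module1 in the frame of nest3 between -0.008 and 0.008 m and y of module1 in the frame of nest3 between -0.007 and 0.007 m and z of module1 in the frame of nest3 between 0.01 and 0.018 m) or (x of module1 in the frame of nest4 between -0.008 and 0.008 m and y of module1 in the frame of nest4 between -0.007 and 0.007 m and z of module1 in the frame of nest4 between 0.01 and 0.018 m)) and ((x of module2 in the frame of nest1 between -0.008 and 0.008 m and y of module2 in the frame of nest1 between -0.007 and 0.007 m and z of module2 in the frame of nest1 between 0.01 and 0.018 m) or (x of module2 in the frame of nest2 between -0.008 and 0.008 m and y of module2 in the frame of nest2 between -0.007 and 0.007 m and z of module2 in the frame of nest2 between 0.01 and 0.018 m) or (x of module2 in the frame of nest3 between -0.008 and 0.008 m and y of module2 in the frame of nest3 between -0.007 and 0.007 m and z of module2 in the frame of nest3 between 0.01 and 0.018 m) or (x of module2 in the frame of nest4 between -0.008 and 0.008 m and y of module2 in the frame of nest4 between -0.007 and 0.007 m and z of module2 in the frame of nest4 between 0.01 and 0.018 m)) and ((x of module3 in the frame of nest1 between -0.008 and 0.008 m and y of module3 in the frame of nest1 between -0.007 and 0.007 m and z of module3 in the frame of nest1 between 0.01 and 0.018 m) or (x of module3 in the frame of nest2 between -0.008 and 0.008 m and y of module3 in the frame of nest2 between -0.007 and 0.007 m and z of module3 in the frame of nest2 between 0.01 and 0.018 m) or (x of module3 in the frame of nest3 between -0.008 and 0.008 m and y of module3 in the frame of nest3 between -0.007 and 0.007 m and z of module3 in the frame of nest3 between 0.01 and 0.018 m) or (x of module3 in the frame of nest4 between -0.008 and 0.008 m and y of module3 in the frame of nest4 between -0.007 and 0.007 m and z of module3 in the frame of nest4 between 0.01 and 0.018 m)) and ((x of module4 in the frame of nest1 between -0.008 and 0.008 m and y of module4 in the frame of nest1 between -0.007 and 0.007 m and z of module4 in the frame of nest1 between 0.01 and 0.018 m) or (x of module4 in the frame of nest2 between -0.008 and 0.008 m and y of module4 in the frame of nest2 between -0.007 and 0.007 m and z of module4 in the frame of nest2 between 0.01 and 0.018 m) or (x of module4 in the frame of nest3 between -0.008 and 0.008 m and y of module4 in the frame of nest3 between -0.007 and 0.007 m and z of module4 in the frame of nest3 between 0.01 and 0.018 m) or (x of module4 in the frame of nest4 between -0.008 and 0.008 m and y of module4 in the frame of nest4 between -0.007 and 0.007 m and z of module4 in the frame of nest4 between 0.01 and 0.018 m)) and angle between each of module1, module2, module3, module4, tested's own z axis and vertical below 0.1 rad and x of tested in the frame of tray between -0.028 and 0.028 m and y of tested in the frame of tray between -0.02 and 0.02 m and z of tested in the frame of tray between 0.012 and 0.024 m and value of joint each of angle1, angle2, angle3, angle4 below 0.05 rad and value of joint power below 0.4 rad), for 0.2 s.
2. the power lever is thrown on (value of joint power above 0.85 rad), for 0.2 s.
At the end, for the whole second after the job is handed in: Tested module flat in the tray (28 mm of its centre along x, 20 along y); every new module flat (0.1 rad), at rest on a nest's floor (within 8 mm along, 7 mm across, centre 10 to 18 mm above floor); all four covers latched (under 0.05 rad); power lever past 0.85 rad (((x of module1 in the frame of nest1 between -0.008 and 0.008 m and y of module1 in the frame of nest1 between -0.007 and 0.007 m and z of module1 in the frame of nest1 between 0.01 and 0.018 m) or (x of module1 in the frame of nest2 between -0.008 and 0.008 m and y of module1 in the frame of nest2 between -0.007 and 0.007 m and z of module1 in the frame of nest2 between 0.01 and 0.018 m) or (x of module1 in the frame of nest3 between -0.008 and 0.008 m and y of module1 in the frame of nest3 between -0.007 and 0.007 m and z of module1 in the frame of nest3 between 0.01 and 0.018 m) or (x of module1 in the frame of nest4 between -0.008 and 0.008 m and y of module1 in the frame of nest4 between -0.007 and 0.007 m and z of module1 in the frame of nest4 between 0.01 and 0.018 m)) and ((x of module2 in the frame of nest1 between -0.008 and 0.008 m and y of module2 in the frame of nest1 between -0.007 and 0.007 m and z of module2 in the frame of nest1 between 0.01 and 0.018 m) or (x of module2 in the frame of nest2 between -0.008 and 0.008 m and y of module2 in the frame of nest2 between -0.007 and 0.007 m and z of module2 in the frame of nest2 between 0.01 and 0.018 m) or (x of module2 in the frame of nest3 between -0.008 and 0.008 m and y of module2 in the frame of nest3 between -0.007 and 0.007 m and z of module2 in the frame of nest3 between 0.01 and 0.018 m) or (x of module2 in the frame of nest4 between -0.008 and 0.008 m and y of module2 in the frame of nest4 between -0.007 and 0.007 m and z of module2 in the frame of nest4 between 0.01 and 0.018 m)) and ((x of module3 in the frame of nest1 between -0.008 and 0.008 m and y of module3 in the frame of nest1 between -0.007 and 0.007 m and z of module3 in the frame of nest1 between 0.01 and 0.018 m) or (x of module3 in the frame of nest2 between -0.008 and 0.008 m and y of module3 in the frame of nest2 between -0.007 and 0.007 m and z of module3 in the frame of nest2 between 0.01 and 0.018 m) or (x of module3 in the frame of nest3 between -0.008 and 0.008 m and y of module3 in the frame of nest3 between -0.007 and 0.007 m and z of module3 in the frame of nest3 between 0.01 and 0.018 m) or (x of module3 in the frame of nest4 between -0.008 and 0.008 m and y of module3 in the frame of nest4 between -0.007 and 0.007 m and z of module3 in the frame of nest4 between 0.01 and 0.018 m)) and ((x of module4 in the frame of nest1 between -0.008 and 0.008 m and y of module4 in the frame of nest1 between -0.007 and 0.007 m and z of module4 in the frame of nest1 between 0.01 and 0.018 m) or (x of module4 in the frame of nest2 between -0.008 and 0.008 m and y of module4 in the frame of nest2 between -0.007 and 0.007 m and z of module4 in the frame of nest2 between 0.01 and 0.018 m) or (x of module4 in the frame of nest3 between -0.008 and 0.008 m and y of module4 in the frame of nest3 between -0.007 and 0.007 m and z of module4 in the frame of nest3 between 0.01 and 0.018 m) or (x of module4 in the frame of nest4 between -0.008 and 0.008 m and y of module4 in the frame of nest4 between -0.007 and 0.007 m and z of module4 in the frame of nest4 between 0.01 and 0.018 m)) and angle between each of module1, module2, module3, module4, tested's own z axis and vertical below 0.1 rad and x of tested in the frame of tray between -0.028 and 0.028 m and y of tested in the frame of tray between -0.02 and 0.02 m and z of tested in the frame of tray between 0.012 and 0.024 m and value of joint each of angle1, angle2, angle3, angle4 below 0.05 rad and value of joint power above 0.85 rad and linear speed of each of module1, module2, module3, module4, tested below 0.02 m/s); the robot touches nothing.
It fails at once if a cover is pressed by the robot with more than 50 N (contact force between any of the fingers, the arm and cover1 above 50 N or contact force between any of the fingers, the arm and cover2 above 50 N or contact force between any of the fingers, the arm and cover3 above 50 N or contact force between any of the fingers, the arm and cover4 above 50 N).
It fails at once if the pen, the tape or the attenuator is moved more than 30 mm (distance of any of pen, tape, attenuator from where it was at the start of the episode above 0.03 m).
Of module1, module2, module3, module4 only 2 to 4 are there at a start; the rules pass over those that are not, and their reading is None.
At some moment in a run one of module1, module2, module3, module4 may be knocked a few centimetres aside while the robot is not near it.
Once in a run the grip may slacken for a moment while it holds something.
It also fails if it takes over 210 s, if anything falls off the work surface, if the arm or the gripper's body presses on something with over 40 N, if the wrist force passes 120 N, or if a joint passes its speed limit or range.

## Robot

A 6-joint arm with a two-finger parallel gripper is mounted at the origin on the work surface. World frame = base frame: x ahead of the robot, y to its left, z up, the work surface at z = 0. Lengths are in m, angles in rad, forces in N, time in s.
With the tool pointing down it reaches from about 0.225 to 0.875 m from the base axis. Payload 3.4 kg.
Tool frame: the origin (TCP) lies between the finger pads; the fingertips stand 8 mm ahead of it and the grasp point (between the pads) lies 11 mm behind it; z points along the fingers, y is the line along which they close (so a half turn about z gives the same grasp; the last joint's range is limited). The gripper opens to 85 mm and grips with 20 to 120 N. Pads are 22 mm wide; open, the fingers measure 114 mm over their backs; the gripper's body (76 mm by 85 mm) begins 54 mm behind the grasp point. The pads swing forward as they close: fully open they stand 13 mm farther back than shut.
Start: joints at [-1.429, 0.276, 1.505, -0, 1.361, -0.121], TCP at [0.149, -0.555, 0.239] pointing down, gripper open.
Joint ranges: [-2.89, 2.89], [-0.75, 2.08], [0.22, 2.7], [-1.18, 4.32], [0.11, 2.71], [-2.7, 2.7]. Speed limits (rad/s): [2.57, 2.57, 3.14, 3.14, 3.14, 3.14].

## Interface

Orientations are given as a unit quaternion [w, x, y, z].
In Python, from rig import manip gives the robot as it stands.
- The arm moves only by the tool move_arm, never from a script. Its argument "deltas" is a list that holds one entry, the list of rows, each a list of 5 numbers: the shift along the tool's x, y, z normalised to -1 to 1, where 1 is 80 cm, then the turn about the tool's z normalised to -1 to 1, where 1 is 120 degrees, then the closure, from -1 (fully open) to 1 (shut). In form: [[[tx, ty, tz, twist, grip], ...]]. A call has 1 to 12 rows; each row is the pose to reach, as a shift and turn from the pose commanded when the call began, along the tool's axes at that moment; what a row does not reach only later rows make up. A row lasts 1/10 s, in which the tool goes at most 50 mm and 8.59 degrees, less where a joint would pass 70% of its speed; a pose out of reach is approached as far as the arm can. A call with a number of a shift or a turn outside -1 to 1 is refused whole. A call with a gripper value outside its range is refused whole. The fingers move at their own pace and stop on an object; "squeeze" is the grip in N (left out, the last holds). Time passes only in rows, so rows that repeat a pose let the fingers close. It gives the time, the measured TCP pose, the force, the opening and the grip force at its end, in the units of the state.
- manip.get_state(): the state, without advancing time (a new reading comes with each control period).
- manip.get_image(name): name is "scene" or "top" or "wrist"; returns the picture (480x640x3 uint8, red, green, blue); there is no depth.
- manip.camera_params(name): a dict with "fx", "fy", "cx", "cy" (pixels), "R" (3x3) and "t" (3): a world point X has camera coordinates R X + t; the wrist camera has in their place "tool_from_camera" (4x4, takes a point from camera to tool coordinates, whose origin is the TCP and whose axes are the flange's). Camera axes: x right, y down, z forward; pixel columns grow to the right and rows downward; lengths in m; the calibration is good to about 2 mm. A picture is of the moment at which its call begins: read the wrist's pose just before it. camera_params takes no time and is no camera call.
- manip.sign_off(): hands the job in; it is judged then, once.
The state is a dict: "clock": time; "qpos": joint angles; "qd": joint speeds; "effort": joint torques, N m; "position": TCP position; "ee_rot": TCP orientation; "contact_force": force on the tool from outside, world axes, zero at the start; "moment": the same for the moment, N m; "width": finger opening in m; "gripper_force": force on a finger pad.
Only numpy, scipy, OpenCV 4.12 (cv2) and the standard library are available. Lean on these libraries where they do the work, as an engineer would, in place of code of your own. Each camera call takes 0.05 s, during which the arm holds its last target. There are 200 camera calls.

## Working session

There is one attempt and no reset: what is moved stays moved. The work goes in short steps, Python scripts to look and compute and a tool call to move; the robot and the scene stay as the last step left them, time stands still between calls to the robot, and variables do not carry over. Pictures are saved under pics/ and viewed, at most 14 in all, crops included, and the job is handed in when it is done.

Besides the shell and the picture viewer there is one more tool, called as name([rows], argument=value, ...), one row to a line, values as JSON. move_arm: Moves the arm, as the interface text tells. Scaled input: -1 to 1 covers 80 cm each way for a shift and 120 degrees each way for a turn. Its arguments: {"type":"object","properties":{"deltas":{"type":"array","items":{"type":"array","items":{"type":"array","items":{"type":"number","minimum":-1,"maximum":1}}}},"squeeze":{"type":"number"}},"required":["deltas"]}

```bash
ls; mkdir -p pics
python3 - <<'E'
from rig import manip
import cv2
print(manip.get_state())
for n in("scene","top"):
    im=manip.get_image(n); cv2.imwrite(f"pics/{n}0.png",im[:,:,::-1]); print(n,manip.camera_params(n))
print(manip.camera_params("wrist"))
E
```

```text
pics
{'clock': 0.0, 'qpos': array([-1.42899384e+00,  2.76589221e-01,  1.50613488e+00,  1.36060506e-06,
        1.36068934e+00, -1.21009175e-01]), 'qd': array([ 3.03268920e-04, -2.87047003e-04,  7.82867164e-04, -7.31126107e-05,
        2.53270466e-04,  4.33189326e-04]), 'effort': array([ 1.15931230e-04, -4.16768146e+01, -2.45807004e+01, -2.96286116e-04,
        1.10267865e-02,  3.26502239e-07]), 'position': array([ 0.1493004 , -0.5547487 ,  0.23844229]), 'ee_rot': array([-9.10354196e-04,  9.91378278e-01,  1.31027786e-01, -8.79973146e-06]), 'contact_force': array([-0.06623965, -0.35251308, -0.00188882]), 'moment': array([-0.04903508,  0.00192862, -0.00472248]), 'gripper_force': 0.0, 'width': 0.08556090819731937}
scene {'fx': 452.4687160392463, 'fy': 452.4687160392463, 'cx': 319.7405939646905, 'cy': 234.167319232973, 'R': array([[-0.19224185,  0.98129133, -0.01050673],
       [ 0.72575657,  0.134958  , -0.67458412],
       [-0.66054558, -0.13730863, -0.73812321]]), 't': array([ 0.16310218, -0.3424014 ,  1.25302   ])}
top {'fx': 467.3853110088061, 'fy': 467.3853110088061, 'cx': 321.1333795084247, 'cy': 237.34235356565537, 'R': array([[ 0.01650206, -0.99962041, -0.02206157],
       [-0.99271526, -0.01374635, -0.11969733],
       [ 0.11934863,  0.02387611, -0.99256528]]), 't': array([-0.04834831,  0.55929592,  0.96628417])}
{'fx': 350.8647408917497, 'fy': 350.8647408917497, 'cx': 329.8042486502794, 'cy': 238.23928505204637, 'tool_from_camera': array([[-2.89736150e-04, -9.53454148e-01, -3.01537896e-01,
         7.83983966e-02],
       [ 9.99999665e-01, -4.53124667e-05, -8.17584446e-04,
         4.92069500e-04],
       [ 7.65865856e-04, -3.01538032e-01,  9.53453842e-01,
        -1.35205675e-01],
       [ 0.00000000e+00,  0.00000000e+00,  0.00000000e+00,
         1.00000000e+00]])}
```

View pics/top0.png

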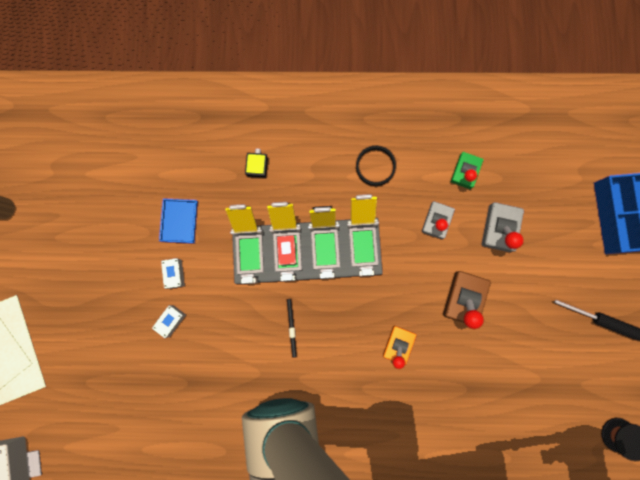

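View pics/scene0.png

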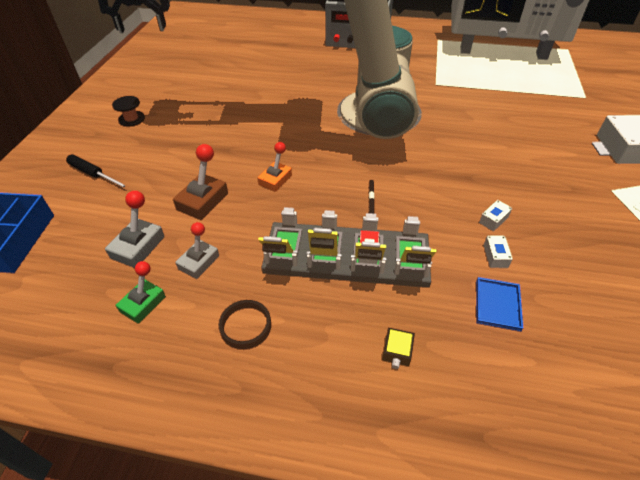

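Top view: tray (179,221), white modules at (172,273) and (168,321), red module in nest 2 (287,249), nests 1-4 at (249,254), (287,249), (325,250) and (363,247), small grey lever box (438,220), pen (292,327). The scene view shows cover 3 nearer upright than the others.

```bash
cat > h.py <<'E'
import numpy as np, cv2
from rig import manip
def cam(n,st=None):
    p=manip.camera_params(n)
    K=np.array([[p['fx'],0,p['cx']],[0,p['fy'],p['cy']],[0,0,1]])
    if n!='wrist': R,t=np.array(p['R']),np.array(p['t']); return K,R,t
    w,x,y,z=st['ee_rot']; from scipy.spatial.transform import Rotation as Ro
    T=np.eye(4);T[:3,:3]=Ro.from_quat([x,y,z,w]).as_matrix();T[:3,3]=st['position']
    M=np.linalg.inv(T@p['tool_from_camera']); return K,M[:3,:3],M[:3,3]
def plane(c,uv,z):
    K,R,t=c; uv=np.atleast_2d(np.asarray(uv,float))
    d=(R.T@np.linalg.inv(K)@np.c_[uv,np.ones(len(uv))].T).T; o=-R.T@t
    return o+d*((z-o[2])/d[:,2])[:,None]
def tri(cs,uvs):
    A=np.zeros((3,3));b=np.zeros(3)
    for (K,R,t),uv in zip(cs,uvs):
        d=R.T@np.linalg.inv(K)@[*uv,1]; d/=np.linalg.norm(d); P=np.eye(3)-np.outer(d,d); A+=P; b+=P@(-R.T@t)
    return np.linalg.solve(A,b)
def blobs(m,amin=60):
    n,l,s,c=cv2.connectedComponentsWithStats(m.astype(np.uint8))
    return [(s[i,4],c[i],l==i) for i in range(1,n) if s[i,4]>=amin]
def rect(c,mask,z):
    "min area rect of a mask on plane z: centre, (long,short), yaw of long side deg"
    k=cv2.findContours(mask.astype(np.uint8),cv2.RETR_EXTERNAL,cv2.CHAIN_APPROX_NONE)[0]
    k=max(k,key=cv2.contourArea)[:,0]
    P=plane(c,k,z)[:,:2]*1000
    (x,y),(w,h),a=cv2.minAreaRect(P.astype(np.float32))
    if w<h: w,h,a=h,w,a+90
    return np.round([x,y,w,h,(a+90)%180-90],1)
def hsv(im): 
    h=cv2.cvtColor(im,cv2.COLOR_RGB2HSV).astype(int); return h[...,0],h[...,1],h[...,2]
def masks(im):
    h,s,v=hsv(im)
    return dict(blue=(abs(h-112)<14)&(s>120)&(v>70),green=(abs(h-60)<14)&(s>120)&(v>60),red=((h<6)|(h>174))&(s>170)&(v>90),
      white=(s<40)&(v>190),yellow=(abs(h-26)<7)&(s>170)&(v>90))
E
python3 - <<'E'
from h import *
for n in("top","scene"):
    c=cam(n); im=cv2.imread(f"pics/{n}0.png")[:,:,::-1].copy(); m=masks(im)
    print(n)
    for k,z in(("blue",.012),("green",.02),("red",.0747),("white",.028),("yellow",.1)):
        for a,ce,b in blobs(m[k],40 if k!="white" else 100):
            bb=m[k]*0
            print(k,a,ce.round(1),rect(c,b,z), rect(c,b,.048) if k=="red" else "")
E
```

```text
top
blue 1858 [620.3 210.4] [ 628.4 -680.5  172.6   92.3   -3.6] 
blue 1422 [178.  220.6] [595.7 277.4  94.5  74.7  -2.1] 
blue 62 [170.1 271. ] [483.1 289.   19.8  13.2   3.1] 
blue 64 [167.6 319.8] [379.3 288.5  19.8  14.6 -31.7] 
green 486 [465.5 168.9] [ 714.6 -355.7   73.    49.6  -20.3] 
green 550 [363.1 246.2] [ 543.8 -130.4   65.4   39.1    4.8] 
green 541 [325.  248.7] [536.5 -48.3  65.1  38.9   1. ] 
green 544 [249.  253.7] [523.4 116.   65.2  39.1   2.1] 
red 101 [470.2 174.6] [ 690.  -346.5   23.5   20.5   -1.2] [ 697.  -354.4   24.1   21.1   -1.2]
red 110 [441.2 224.4] [ 585.3 -285.9   23.5   21.5  -45.4] [ 589.4 -292.2   24.2   22.1  -45.4]
red 234 [513.7 239.9] [ 555.1 -431.2   34.1   32.8   88. ] [ 558.3 -441.5   35.1   33.7   88. ]
red 43 [284.3 238.9] [549.9  35.   29.6  11.3 -72. ] [553.   37.7  30.5  11.6 -72. ]
red 291 [473.  318.9] [ 395.4 -346.1   35.7   35.6   -1.1] [ 394.2 -354.1   36.7   36.6   -1.1]
red 113 [398.3 362.1] [ 308.8 -197.    23.1   21.3   19.1] [ 305.1 -200.7   23.7   21.9   19.1]
white 160 [362.6 250.7] [ 542.2 -130.3   78.6   53.5    4.6] 
wh
[... 2254 characters left out ...]
   33.2   24.1   57.6] [ 669.  -365.5   34.6   25.1   57.6]
white 4438 [509.1  74.4] [-261.1  347.9  402.   279.8  -89.8] 
white 599 [627.8 127.1] [ 16.1 638.  116.3  81.3  10.2] 
white 102 [600.8 148. ] [110.6 541.7  43.3  21.3  10.7] 
white 451 [630.2 198.4] [289.9 555.7 104.5  50.7 -14.3] 
white 240 [497.4 210.7] [377.2 284.6  56.9  34.3 -33.6] 
white 296 [499.  246.9] [479.1 282.   56.8  33.3   9.5] 
yellow 317 [324.  243.4] [594.  -45.3  50.9  50.1   9.7] 
yellow 103 [279.  244.1] [ 607.4 -124.5   67.8   21.1   76. ] 
yellow 93 [369.1 248.8] [596.9  40.2  48.5  25.2 -82. ] 
yellow 104 [415.  253.3] [584.8 120.4  63.5  23.2 -66.3] 
yellow 146 [399.  341.3] [762.7 102.6  37.9  34.1  -3.3]
```

```bash
cat >> h.py <<'E'
def yaw(st): w,x,y,z=st['ee_rot']; return np.degrees(2*np.arctan2(y,x))
def rel(*targets):
    "targets (x,y,z mm, yaw deg) -> normalised tool shift + twist from the present pose"
    st=manip.get_state(); p=st['position']*1000; a=np.radians(yaw(st))
    print('at',p.round(1),'yaw',round(yaw(st),2),'w',round(st['width']*1000,1),'F',st['contact_force'].round(1),'g',round(st['gripper_force'],1),'t',round(st['clock'],1))
    for x,y,z,w in targets:
        d=np.array([x,y,z])-p
        t=-((w-yaw(st)+180)%360-180)
        print((np.array([d[0]*np.cos(a)+d[1]*np.sin(a),d[0]*np.sin(a)-d[1]*np.cos(a),-d[2]])/800).round(4),round(t/120,4),'mm',round(np.linalg.norm(d)))
E
python3 -c "
from h import *
rel((529,34,190,4.6),(529,34,150,4.6))"
```

```text
at [ 149.3 -554.8  238.5] yaw 15.06 w 85.9 F [-0.2  0.1 -0.4] g 0.0 t 0.1
[ 0.6495 -0.5874  0.0607] 0.0871 mm 702
[ 0.6495 -0.5874  0.1107] 0.0871 mm 706
```

move_arm([
  [[0.6495,-0.5874,0.05,0.0871,-1],[0.6495,-0.5874,0.05,0.0871,-1],[0.6495,-0.5874,0.05,0.0871,-1],[0.6495,-0.5874,0.05,0.0871,-1],[0.6495,-0.5874,0.05,0.0871,-1],[0.6495,-0.5874,0.05,0.0871,-1],[0.6495,-0.5874,0.05,0.0871,-1],[0.6495,-0.5874,0.05,0.0871,-1],[0.6495,-0.5874,0.05,0.0871,-1],[0.6495,-0.5874,0.05,0.0871,-1],[0.6495,-0.5874,0.05,0.0871,-1],[0.6495,-0.5874,0.05,0.0871,-1]],
], squeeze=60)

```text
clock: 1.3
position: [0.4746, -0.0498, 0.2048]
ee_rot: [0.0, 0.999, 0.04, -0.0]
contact_force: [1.2, -0.2, -0.2]
width: 0.0851
gripper_force: 0.0
```

```bash
python3 -c "
from h import *
rel((529,34,160,4.6),(529,34,36,4.6))"
```

```text
at [474.6 -49.8 204.8] yaw 4.62 w 85.1 F [ 1.2 -0.2 -0.2] g 0.0 t 1.3
[ 0.0763 -0.099   0.056 ] 0.0002 mm 110
[ 0.0763 -0.099   0.211 ] 0.0002 mm 196
```

move_arm([
  [[0.0763,-0.099,0.03,0,-1],[0.0763,-0.099,0.03,0,-1],[0.0763,-0.099,0.03,0,-1],[0.0763,-0.099,0.03,0,-1],[0.0763,-0.099,0.03,0,-1]],
])

```text
clock: 1.8
position: [0.5278, 0.0313, 0.1809]
ee_rot: [0.0, 0.999, 0.04, -0.001]
contact_force: [-0.1, 0.6, -0.7]
width: 0.0853
gripper_force: 0.0
```

Run:
```python
from h import *
rel((529,34,36,4.6))
st=manip.get_state(); im=manip.get_image("wrist"); cv2.imwrite("pics/w1.png",im[:,:,::-1]); c=cam("wrist",st); m=masks(im)
for k,z in(("red",.048),("green",.02),("white",.026)):
    for a,ce,b in blobs(m[k],200): print(k,a,ce.round(),rect(c,b,z))
```

```text
at [527.8  31.3 180.9] yaw 4.6 w 85.3 F [-0.1  0.6 -0.7] g 0.0 t 1.8
[ 0.0018 -0.0033  0.1811] -0.0 mm 145
red 646 [328. 248.] [515.7  32.4  30.9  23.  -85.4]
green 3082 [424. 216.] [536.1 -49.3  66.6  40.1   5.2]
green 3342 [518. 217.] [ 542.8 -131.8   66.4   39.3    4.7]
green 2906 [231. 222.] [522.6 115.7  65.5  40.3   4.2]
white 757 [155. 112.] [606.6 174.   46.9   9.5 -85.4]
white 769 [325. 113.] [616.1  41.6  47.6   8.8 -85.4]
white 751 [496. 150.] [599.  -96.6  49.    9.4 -85.4]
white 665 [238. 188.] [546.7 117.1  54.4  52.9 -85.4]
white 729 [318. 185.] [561.3  38.8  60.8  48.8 -72.5]
white 435 [401. 186.] [564.  -25.7  50.5  33.7 -37. ]
white 1938 [ 39. 254.] [478.9 284.4  59.6  35.6   9.3]
white 497 [227. 295.] [451.5 119.   32.6  18.2 -85.4]
white 497 [532. 295.] [ 473.7 -158.3   28.4   18.2  -85.4]
white 1461 [ 54. 354.] [375.2 286.8  60.   35.5 -34.7]
```

View pics/w1.png

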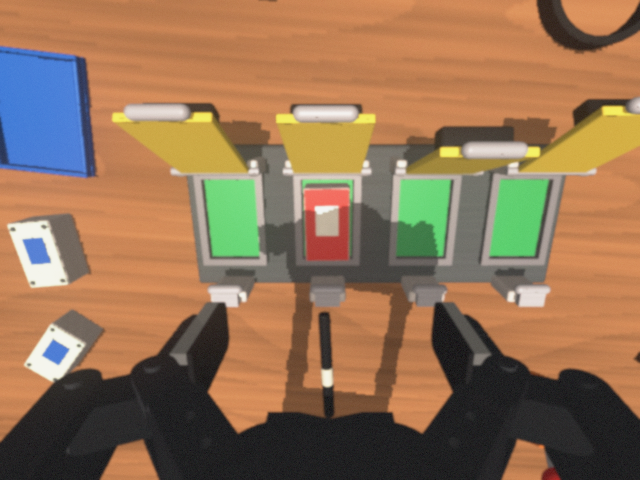

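The wrist view shows the red module (328,225) square in nest 2, the covers leaning back clear of the fingers. Descending and gripping.

move_arm([
  [[0,-0.002,0.06,0,-1],[0,-0.002,0.12,0,-1],[0,-0.002,0.16,0,-1],[0,-0.002,0.18,0,-1],[0,-0.002,0.18,0,0.6],[0,-0.002,0.18,0,0.6],[0,-0.002,0.18,0,0.6],[0,-0.002,0.18,0,0.6],[0,-0.002,0.18,0,0.6],[0,-0.002,0.18,0,0.6]],
])

```text
clock: 2.85
position: [0.5299, 0.0331, 0.039]
ee_rot: [0.001, 0.999, 0.04, 0.002]
contact_force: [-0.2, -2.1, 6.4]
width: 0.034
gripper_force: 61.9
```

Run:
```python
from h import *
rel((527,33,130,4.6),(596.5,277.5,130,-2.1),(596.5,277.5,26,-2.1))
```

```text
at [529.9  33.1  39. ] yaw 4.62 w 34.0 F [-0.2 -2.1  6.4] g 61.9 t 2.9
[-3.600e-03 -1.000e-04 -1.137e-01] 0.0001 mm 91
[ 0.1076 -0.2978 -0.1137] 0.056 mm 269
[ 0.1076 -0.2978  0.0163] 0.056 mm 254
```

move_arm([
  [[0,0,-0.06,0,0.6],[0,0,-0.12,0,0.6],[0,0,-0.18,0,0.6],[0.02,-0.05,-0.2,0.02,0.6],[0.1,-0.25,-0.2,0.056,0.6],[0.1,-0.25,-0.2,0.056,0.6],[0.1076,-0.2978,-0.2,0.056,0.6],[0.1076,-0.2978,-0.2,0.056,0.6],[0.1076,-0.2978,-0.15,0.056,0.6],[0.1076,-0.2978,-0.1,0.056,0.6],[0.1076,-0.2978,-0.06,0.056,0.6],[0.1076,-0.2978,-0.06,0.056,0.6]],
])

```text
clock: 4.05
position: [0.5909, 0.2769, 0.0801]
ee_rot: [0.002, 1.0, -0.018, -0.005]
contact_force: [-1.5, -0.7, -1.9]
width: 0.0344
gripper_force: 60.9
```

Run:
```python
from h import *
rel((596.5,277.5,26,-2.1))
```

```text
at [590.9 276.9  80.1] yaw -2.08 w 34.4 F [-1.5 -0.7 -1.9] g 60.9 t 4.0
[ 0.0069 -0.001   0.0676] 0.0002 mm 54
```

move_arm([
  [[0.001,0,0.03,0,0.6],[0.001,0,0.05,0,0.6],[0.001,0,0.06,0,0.6],[0.001,0,0.067,0,0.6],[0.001,0,0.067,0,0.6],[0.001,0,0.067,0,0.6]],
])

```text
clock: 4.65
position: [0.5966, 0.2781, 0.0327]
ee_rot: [-0.0, 1.0, -0.019, 0.001]
contact_force: [-0.2, -0.6, -1.1]
width: 0.0345
gripper_force: 61.0
```

move_arm([
  [[0,0,0.008,0,0.6],[0,0,0.012,0,0.6],[0,0,0.012,0,0.6],[0,0,0.012,0,-0.4],[0,0,0.012,0,-0.4],[0,0,0.012,0,-0.4],[0,0,-0.05,0,-0.4],[0,0,-0.1,0,-0.6],[0,0,-0.16,0,-1]],
])

```text
clock: 5.55
position: [0.595, 0.2776, 0.1596]
ee_rot: [0.001, 1.0, -0.018, -0.001]
contact_force: [0.8, 0.2, 0.3]
width: 0.0805
gripper_force: 0.0
```

Run:
```python
from h import *
st=manip.get_state(); im=manip.get_image("wrist"); cv2.imwrite("pics/w2.png",im[:,:,::-1]); c=cam("wrist",st); m=masks(im)
im2=manip.get_image("top"); m2=masks(im2); c2=cam("top"); cv2.imwrite("pics/t2.png",im2[:,:,::-1])
for k,z in(("red",.032),("blue",.012),("white",.028)):
    for a,ce,b in blobs(m[k],200): print(k,a,ce.round(),rect(c,b,z))
for k,z in(("red",.032),("blue",.012),("white",.028)):
    for a,ce,b in blobs(m2[k],100): print('top',k,a,ce.round(),rect(c2,b,z))
rel((479.2,282.5,80,9.3),(479.2,282.5,19,9.3))
```

```text
red 364 [331. 255.] [578.5 278.9  30.5  15.2  87.9]
blue 2234 [326. 186.] [621.  278.1  74.2  47.   88.9]
blue 1466 [342. 257.] [574.8 279.8  73.4  47.9  87.9]
blue 368 [328. 352.] [471.1 283.4  23.2  16.7   9.4]
white 207 [630. 263.] [558.3  34.   15.9   9.9 -84.3]
white 974 [322. 360.] [478.7 287.9  60.7  25.6  12.7]
white 426 [  6. 427.] [406.7 594.   50.8  17.6 -18.1]
top red 101 [470. 175.] [ 701.2 -359.2   24.5   21.5   -1.2]
top red 199 [175. 221.] [598.  278.5  52.6  32.2   0.7]
top red 109 [441. 224.] [ 591.3 -295.3   24.1   22.9  -64.4]
top red 235 [514. 240.] [ 560.2 -447.7   35.7   34.3   88. ]
top red 289 [473. 319.] [ 393.4 -358.8   37.3   37.2   -1.1]
top red 112 [398. 362.] [ 302.9 -203.    24.1   22.3   19.1]
top blue 2904 [619. 212.] [ 625.4 -688.3  168.7   98.2    3.6]
top blue 717 [181. 224.] [595.9 277.5  93.9  76.   -1.8]
top white 246 [439. 214.] [ 603.6 -291.7   64.5   43.5  -20.7]
top white 312 [498. 221.] [ 598.1 -413.5   87.1   44.5  -37.6]
top white 344 [364. 256.] [ 531.8 -131.   100.    55.3    4.9]
top white 259 [325. 250.] [536.  -48.6  79.9  55.5   4.7]
top white 248 [287. 253.] [529.   33.   79.7  55.1   4.6]
top white 206 [249. 256.] [522.7 114.8  79.9  54.1   4.4]
top white 202 [168. 276.] [477.9 287.   59.3  25.   12.6]
top white 108 [326. 273.] [484.3 -52.4  27.7  17.  -89.1]
top white 104 [287. 276.] [477.6  31.1  28.4  17.6 -83.4]
top white 111 [247. 278.] [471.  114.9  30.2  17.  -89.1]
top white 362 [167. 322.] [377.2 284.1  58.7  35.4 -34.2]
at [600.1 279.5 167.3] yaw -2.11 w 85.3 F [0.2 0.2 1. ] g 0.0 t 5.7
[-0.1512  0.0018  0.1091] -0.095 mm 149
[-0.1512  0.0018  0.1854] -0.095 mm 191
```

Tested module reads (598,278) in the tray — well in. Now module A.

move_arm([
  [[-0.06,0,0.03,-0.05,-1],[-0.12,0,0.06,-0.095,-1],[-0.1512,0.0018,0.1,-0.095,-1],[-0.1512,0.0018,0.14,-0.095,-1],[-0.1512,0.0018,0.17,-0.095,-1],[-0.1512,0.0018,0.187,-0.095,-1],[-0.1512,0.0018,0.187,-0.095,-1],[-0.1512,0.0018,0.187,-0.095,0.6],[-0.1512,0.0018,0.187,-0.095,0.6],[-0.1512,0.0018,0.187,-0.095,0.6],[-0.1512,0.0018,0.187,-0.095,0.6],[-0.1512,0.0018,0.187,-0.095,0.6]],
])

```text
clock: 6.85
position: [0.4758, 0.2813, 0.011]
ee_rot: [-0.0, 0.997, 0.081, 0.001]
contact_force: [0.4, 1.0, 5.3]
width: 0.0352
gripper_force: 61.8
```

Run:
```python
from h import *
rel((522.7,115.3,160,4.6),(522.7,115.3,44,4.6))
```

```text
at [475.8 281.3  11. ] yaw 9.28 w 35.2 F [0.4 1.  5.3] g 61.8 t 6.8
[ 0.0243  0.2142 -0.1862] 0.039 mm 228
[ 0.0243  0.2142 -0.0412] 0.039 mm 176
```

Fingertips are at the bench, too low to clear the nest lip; regripping 10 mm higher and 3 mm forward.

move_arm([
  [[0,0,0,0,-0.2],[0,0,0,0,-0.2],[0.004,0,-0.0125,0,-0.2],[0.004,0,-0.0125,0,-0.2],[0.004,0,-0.0125,0,0.6],[0.004,0,-0.0125,0,0.6],[0.004,0,-0.0125,0,0.6],[0.004,0,-0.0125,0,0.6]],
])

```text
clock: 7.65
position: [0.4786, 0.2816, 0.0205]
ee_rot: [-0.0, 0.997, 0.081, 0.001]
contact_force: [-0.1, -0.0, 5.8]
width: 0.0347
gripper_force: 60.7
```

Run:
```python
from h import *
rel((522.7,115.3,160,4.6),(522.7,115.3,44,4.6))
```

```text
at [478.6 281.6  20.5] yaw 9.29 w 34.7 F [-0.1 -0.   5.8] g 60.7 t 7.7
[ 0.0209  0.2141 -0.1744] 0.0391 mm 222
[ 0.0209  0.2141 -0.0294] 0.0391 mm 174
```

move_arm([
  [[0,0,-0.06,0,0.6],[0,0,-0.12,0,0.6],[0.005,0.05,-0.174,0.02,0.6],[0.01,0.11,-0.174,0.039,0.6],[0.0209,0.17,-0.174,0.039,0.6],[0.0209,0.2141,-0.174,0.039,0.6],[0.0209,0.2141,-0.174,0.039,0.6],[0.0209,0.2141,-0.13,0.039,0.6],[0.0209,0.2141,-0.08,0.039,0.6],[0.0209,0.2141,-0.05,0.039,0.6],[0.0209,0.2141,-0.05,0.039,0.6],[0.0209,0.2141,-0.05,0.039,0.6]],
])

```text
clock: 8.85
position: [0.522, 0.1156, 0.0597]
ee_rot: [-0.0, 0.999, 0.04, -0.001]
contact_force: [0.7, -0.3, -1.3]
width: 0.0343
gripper_force: 60.5
```

Run:
```python
from h import *
rel((522.7,115.3,41.5,4.6))
```

```text
at [522.  115.6  59.7] yaw 4.63 w 34.3 F [ 0.7 -0.3 -1.3] g 60.5 t 8.8
[0.0009 0.0004 0.0228] 0.0002 mm 18
```

move_arm([
  [[0.0007,0.0004,0.012,0,0.6],[0.0007,0.0004,0.02,0,0.6],[0.0007,0.0004,0.0228,0,0.6],[0.0007,0.0004,0.0228,0,0.6],[0.0007,0.0004,0.0228,0,-0.2],[0.0007,0.0004,0.0228,0,-0.2],[0.0007,0.0004,0.0228,0,-0.2],[0,0,-0.04,0,-0.4],[0,0,-0.1,0,-0.6],[0,0,-0.15,0,-1],[0,0,-0.15,0,-1]],
])

```text
clock: 9.95
position: [0.5263, 0.1155, 0.1863]
ee_rot: [-0.0, 0.999, 0.04, 0.007]
contact_force: [0.8, -0.3, 0.2]
width: 0.0854
gripper_force: 0.0
```

Run:
```python
from h import *
st=manip.get_state(); im=manip.get_image("wrist"); cv2.imwrite("pics/w3.png",im[:,:,::-1]); c=cam("wrist",st); m=masks(im)
im2=manip.get_image("top"); m2=masks(im2); c2=cam("top")
for k,z in(("green",.02),("white",.048),("white",.028)):
    for a,ce,b in blobs(m[k],200): print(k,a,ce.round(),rect(c,b,z))
for k,z in(("white",.028),):
    for a,ce,b in blobs(m2[k],100): print('top',k,a,ce.round(),rect(c2,b,z))
rel((377,284.5,180,-34.4),(377,284.5,21,-34.4))
```

```text
green 2890 [425. 223.] [529.6  32.6  66.3  40.    4.7]
green 3208 [516. 225.] [536.3 -50.2  66.3  39.5   4.6]
green 3108 [610. 225.] [ 543.  -132.9   66.3   38.1    4.5]
white 722 [130. 116.] [602.4 270.1  22.3  16.7  -2. ]
white 625 [329. 125.] [607.9 122.3  42.5   8.5 -85.4]
white 665 [492. 126.] [616.6   1.2  42.6   7.8 -85.4]
white 646 [321. 191.] [560.8 121.   55.3  40.4 -71.4]
white 207 [398. 200.] [554.9  63.9  33.6  14.2 -17.4]
white 801 [327. 208.] [541.6 116.7  35.9  24.6 -83.1]
white 460 [530. 301.] [477.1 -61.9  25.9  16.2 -85.4]
white 388 [629. 302.] [ 483.9 -146.6   22.5   16.2  -85.4]
white 716 [139. 350.] [395.5 278.4  55.4  21.7 -35.2]
white 722 [130. 116.] [602.4 281.   24.   17.9  -2. ]
white 625 [329. 125.] [608.3 122.4  45.6   9.1 -85.4]
white 665 [492. 126.] [617.6  -7.5  45.7   8.4 -85.4]
white 646 [321. 191.] [557.7 121.   59.3  43.3 -71.4]
white 207 [398. 200.] [551.4  59.8  36.1  15.2 -17.4]
white 801 [327. 208.] [537.2 116.4  38.5  26.4 -83.1]
white 460 [530. 301.] [467.9 -75.2  27.8  17.4 -85.4]
white 388 [629. 302.] [ 475.3 -166.1   24.2   17.4  -85.4]
wh
[... 158 characters left out ...]
70.8   17.   -11.9]
top white 205 [363. 249.] [ 542.3 -129.9   79.    54.6    4.9]
top white 244 [325. 250.] [536.  -48.6  79.9  55.2   4.7]
top white 101 [297. 249.] [531.8  13.1  80.8  21.1  12.6]
top white 111 [366. 271.] [ 491.2 -136.    30.    18.   -84.3]
top white 107 [326. 273.] [484.3 -52.4  27.7  17.  -89.1]
top white 2971 [ 16. 354.] [313.5 619.8 201.   96.5  22.7]
top white 354 [167. 322.] [377.1 284.1  58.8  34.9 -34.9]
top white 234 [  3. 464.] [ 84.4 607.2  66.   14.6   5.7]
top white 222 [ 34. 463.] [ 84.5 544.3  45.6  19.7  11.6]
at [522.6 115.1 181. ] yaw 4.6 w 85.3 F [ 0.8  0.2 -0.6] g 0.0 t 10.1
[-0.1645 -0.2256  0.0012] 0.325 mm 223
[-0.1645 -0.2256  0.2   ] 0.325 mm 275
```

View pics/w3.png

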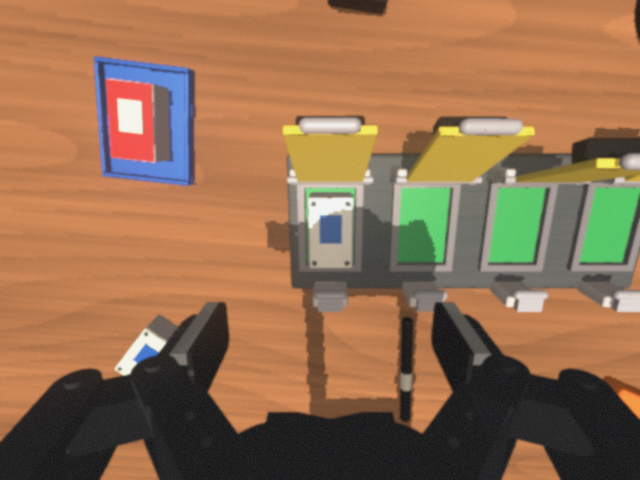

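Module A lies in nest 1 (331,230), red one in the tray (132,120). Now module B.

move_arm([
  [[-0.04,-0.05,0,0.07,-1],[-0.08,-0.1,0,0.14,-1],[-0.12,-0.16,0.01,0.21,-1],[-0.1645,-0.2256,0.04,0.28,-1],[-0.1645,-0.2256,0.09,0.325,-1],[-0.1645,-0.2256,0.14,0.325,-1],[-0.1645,-0.2256,0.18,0.325,-1],[-0.1645,-0.2256,0.2,0.325,-1],[-0.1645,-0.2256,0.2,0.325,-1],[-0.1645,-0.2256,0.2,0.325,-1]],
])

```text
clock: 11.05
position: [0.3758, 0.284, 0.019]
ee_rot: [0.001, 0.955, -0.296, -0.001]
contact_force: [-0.6, -0.2, 1.0]
width: 0.0855
gripper_force: 0.0
```

Run:
```python
from h import *
rel((377,284.5,21,-34.4))
```

```text
at [375.8 284.   19. ] yaw -34.4 w 85.5 F [-0.6 -0.2  1. ] g 0.0 t 11.1
[ 0.0009 -0.0014 -0.0025] -0.0 mm 2
```

move_arm([
  [[0.001,0,-0.001,0,0.6],[0.001,0,-0.001,0,0.6],[0.001,0,-0.001,0,0.6],[0.001,0,-0.001,0,0.6],[0.001,0,-0.001,0,0.6],[0.001,0,-0.001,0,0.6]],
])

```text
clock: 11.65
position: [0.3779, 0.2843, 0.0218]
ee_rot: [-0.001, 0.955, -0.296, 0.001]
contact_force: [-0.5, 0.0, 4.5]
width: 0.0346
gripper_force: 61.2
```

Run:
```python
from h import *
rel((529.3,33.6,160,4.6),(529.3,33.6,60,4.6))
```

```text
at [377.9 284.3  21.8] yaw -34.4 w 34.6 F [-0.5  0.   4.5] g 61.2 t 11.7
[ 0.3331  0.1516 -0.1728] -0.325 mm 324
[ 0.3331  0.1516 -0.0478] -0.325 mm 295
```

move_arm([
  [[0,0,-0.06,0,0.6],[0,0,-0.12,-0.03,0.6],[0.05,0.023,-0.1728,-0.1,0.6],[0.1,0.046,-0.1728,-0.17,0.6],[0.15,0.068,-0.1728,-0.24,0.6],[0.2,0.091,-0.1728,-0.3,0.6],[0.25,0.114,-0.1728,-0.325,0.6],[0.3,0.137,-0.1728,-0.325,0.6],[0.3331,0.1516,-0.1728,-0.325,0.6],[0.3331,0.1516,-0.12,-0.325,0.6],[0.3331,0.1516,-0.08,-0.325,0.6],[0.3331,0.1516,-0.08,-0.325,0.6]],
])

```text
clock: 12.85
position: [0.5244, 0.0331, 0.0808]
ee_rot: [-0.001, 0.999, 0.04, -0.005]
contact_force: [-0.8, -0.8, -2.3]
width: 0.0343
gripper_force: 61.1
```

Run:
```python
from h import *
manip.get_image("wrist")
rel((529.3,33.6,42.5,4.6))
```

```text
at [526.5  33.3  83.1] yaw 4.58 w 34.4 F [ 0.3 -0.6 -0.9] g 61.1 t 12.9
[ 0.0035 -0.0001  0.0508] -0.0002 mm 41
```

move_arm([
  [[0,0,0.02,0,0.6],[0,0,0.03,0,0.6],[0,0,0.03,0,0.6],[0,0,0.03,0,0.6]],
])

```text
clock: 13.3
position: [0.5292, 0.0335, 0.0618]
ee_rot: [0.0, 0.999, 0.04, 0.001]
contact_force: [-0.0, -0.2, -1.1]
width: 0.0348
gripper_force: 61.2
```

Run:
```python
from h import *
rel((529.3,33.6,42.5,4.6))
```

```text
at [529.2  33.5  61.8] yaw 4.63 w 34.8 F [-0.  -0.2 -1.1] g 61.2 t 13.3
[ 0.0001 -0.0001  0.0241] 0.0002 mm 19
```

move_arm([
  [[0,0,0.012,0,0.6],[0,0,0.02,0,0.6],[0,0,0.024,0,0.6],[0,0,0.024,0,0.6],[0,0,0.024,0,-0.2],[0,0,0.024,0,-0.2],[0,0,0.024,0,-0.2],[0,0,-0.04,0,-0.4],[0,0,-0.1,0,-0.6],[0,0,-0.16,0,1],[0,0,-0.2,0,1],[0,0,-0.2,0,1]],
])

```text
clock: 14.5
position: [0.5318, 0.0332, 0.2261]
ee_rot: [0.001, 0.999, 0.04, 0.006]
contact_force: [-0.3, -0.3, -0.6]
width: 0.0248
gripper_force: 0.0
```

Run:
```python
from h import *
st=manip.get_state(); im=manip.get_image("wrist"); cv2.imwrite("pics/w4.png",im[:,:,::-1])
im2=manip.get_image("scene"); cv2.imwrite("pics/s4.png",im2[:,:,::-1])
import numpy as np
# cover 4, hinge offsets
n={1:(522.7,115.3),2:(529.3,33.6),3:(535.9,-48.2),4:(542.5,-129.9)}
a=np.radians(4.6)
for i in n:
    h=np.array(n[i])+45*np.array([np.cos(a),np.sin(a)]); print(i,'hinge',h.round(1))
rel()
```

```text
1 hinge [567.6 118.9]
2 hinge [574.2  37.2]
3 hinge [580.8 -44.6]
4 hinge [ 587.4 -126.3]
at [528.7  33.4 221.1] yaw 4.61 w 10.0 F [-0.2  0.4 -0.5] g 0.0 t 14.6
```

View pics/w4.png

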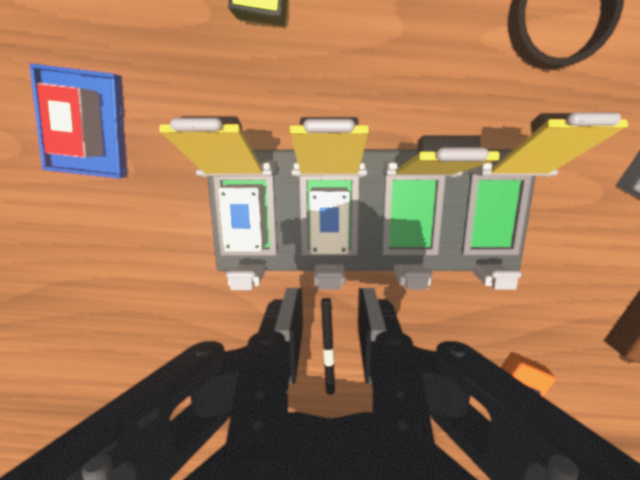

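View pics/s4.png

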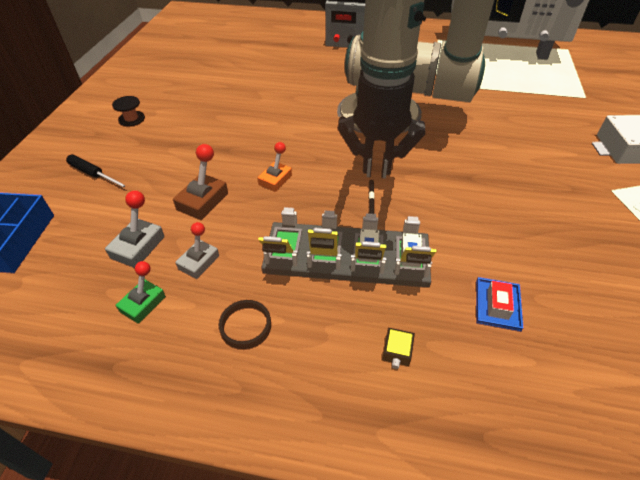

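Modules sit in nests 1 (240,218) and 2 (330,220); tray fine. Tool axes now align with the fixture. Closing cover 2 from behind with shut fingers.

move_arm([
  [[0.06,0,0,0,1],[0.12,0,0,0,1],[0.157,0,0,0,1],[0.157,0,0,0,1],[0.157,0,0,0,1],[0.157,0,0.06,0,1],[0.157,0,0.11,0,1],[0.157,0,0.135,0,1],[0.157,0,0.135,0,1],[0.157,0,0.135,0,1]],
])

```text
clock: 15.6
position: [0.6528, 0.0434, 0.1128]
ee_rot: [0.0, 0.999, 0.04, -0.001]
contact_force: [0.5, -1.2, 0.4]
width: 0.0
gripper_force: 0.0
```

```bash
cat >> h.py <<'E'
N={1:(522.7,115.3),2:(529.3,33.6),3:(535.9,-48.2),4:(542.5,-129.9)}
def nf(i,*pts):
    "points (x,z) in nest frame i -> rel"
    a=np.radians(4.6); c=np.array([np.cos(a),np.sin(a)])
    p=manip.get_state()['position'][:2]*1000-N[i]; print('nest frame',i,round(float(p@c),1),round(float(p@[-c[1],c[0]]),1))
    rel(*[(*(np.array(N[i])+x*c),z,4.6) for x,z in pts])
E
python3 - <<'E'
from h import *
nf(2,(125,113),(36,113),(-17,90))
E
```

```text
nest frame 2 123.9 -0.1
at [652.8  43.4 112.8] yaw 4.6 w 0.0 F [ 0.5 -1.2  0.4] g 0.0 t 15.6
[ 0.0013 -0.0001 -0.0003] 0.0 mm 1
[-1.099e-01 -1.000e-04 -3.000e-04] 0.0 mm 88
[-1.762e-01 -1.000e-04  2.850e-02] 0.0 mm 143
```

move_arm([
  [[-0.02,0,0,0,1],[-0.04,0,0,0,1],[-0.06,0,0,0,1],[-0.08,0,0,0,1],[-0.1,0,0,0,1],[-0.115,0,0,0,1],[-0.13,0,0.005,0,1],[-0.145,0,0.012,0,1],[-0.16,0,0.018,0,1],[-0.176,0,0.024,0,1],[-0.176,0,0.024,0,1]],
])

```text
clock: 16.7
position: [0.5116, 0.0322, 0.0941]
ee_rot: [0.0, 0.999, 0.04, -0.001]
contact_force: [0.2, -0.4, -0.3]
width: 0.0001
gripper_force: 0.0
```

Run:
```python
from h import *
im=manip.get_image("scene"); cv2.imwrite("pics/s5.png",cv2.resize(im[160:320,240:480,::-1],(720,480)))
nf(2,(-17,85))
```

```text
nest frame 2 -16.0 -0.2
at [513.3  32.1  94.4] yaw 4.59 w -0.1 F [ 0.3  0.8 -0.1] g 0.0 t 16.8
[-0.0012 -0.0002  0.0118] -0.0 mm 9
```

View pics/s5.png

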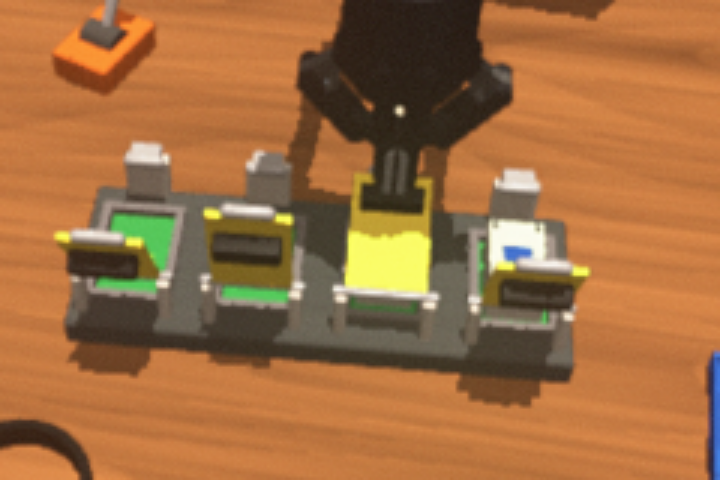

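Cover 2 (390,230 in the crop) is folded onto its pawl with the fingers on the tab. Pressing slowly.

move_arm([
  [[-0.001,0,0.003,0,1],[-0.001,0,0.006,0,1],[-0.001,0,0.0075,0,1],[-0.001,0,0.009,0,1],[-0.001,0,0.01,0,1],[-0.001,0,0.01,0,1]],
])

```text
clock: 17.35
position: [0.513, 0.0321, 0.0861]
ee_rot: [0.0, 0.999, 0.04, 0.0]
contact_force: [-0.6, -0.5, 5.5]
width: 0.0003
gripper_force: 3.0
```

move_arm([
  [[0,0,0.001,0,1],[0,0,0.002,0,1],[0,0,0.003,0,1],[0,0,0.003,0,1]],
])

```text
clock: 17.75
position: [0.5122, 0.032, 0.0838]
ee_rot: [0.0, 0.999, 0.04, -0.0]
contact_force: [-2.2, -0.6, 3.9]
width: 0.0001
gripper_force: 2.1
```

move_arm([
  [[0,0,0.001,0,1],[0,0,0.002,0,1],[0,0,0.003,0,1],[0,0,0.004,0,1],[0,0,0.004,0,1]],
])

```text
clock: 18.25
position: [0.5131, 0.0321, 0.0796]
ee_rot: [-0.0, 0.999, 0.04, 0.0]
contact_force: [0.7, 0.8, -0.1]
width: -0.0
gripper_force: 0.0
```

move_arm([
  [[0,0,0.001,0,1],[0,0,0.002,0,1],[0,0,0.0025,0,1],[0,0,0.0025,0,1]],
])

```text
clock: 18.65
position: [0.513, 0.0321, 0.0784]
ee_rot: [0.0, 0.999, 0.04, 0.0]
contact_force: [-1.6, 0.3, 4.9]
width: 0.0001
gripper_force: 2.3
```

move_arm([
  [[0,0,0.001,0,1],[0,0,0.0015,0,1],[0,0,-0.02,0,1],[0,0,-0.07,0,1],[0,0,-0.13,0,1],[0,0,-0.178,0,1],[0.05,-0.03,-0.178,0,1],[0.1,-0.06,-0.178,0,1],[0.14,-0.09,-0.178,0,1],[0.177,-0.1025,-0.178,0,1],[0.177,-0.1025,-0.178,0,1],[0.177,-0.1025,-0.178,0,1]],
])

```text
clock: 19.85
position: [0.6471, 0.1254, 0.2191]
ee_rot: [0.0, 0.999, 0.041, -0.001]
contact_force: [0.7, -0.6, -0.4]
width: 0.0
gripper_force: 0.0
```

Run:
```python
from h import *
im=manip.get_image("scene"); cv2.imwrite("pics/s6.png",cv2.resize(im[160:320,240:480,::-1],(720,480)))
nf(1,(125,113))
```

```text
nest frame 1 124.1 -0.3
at [646.4 125.  219.5] yaw 4.61 w 0.2 F [-0.4 -0.4  0.4] g 0.0 t 19.9
[ 0.0011 -0.0003  0.1331] 0.0001 mm 106
```

View pics/s6.png

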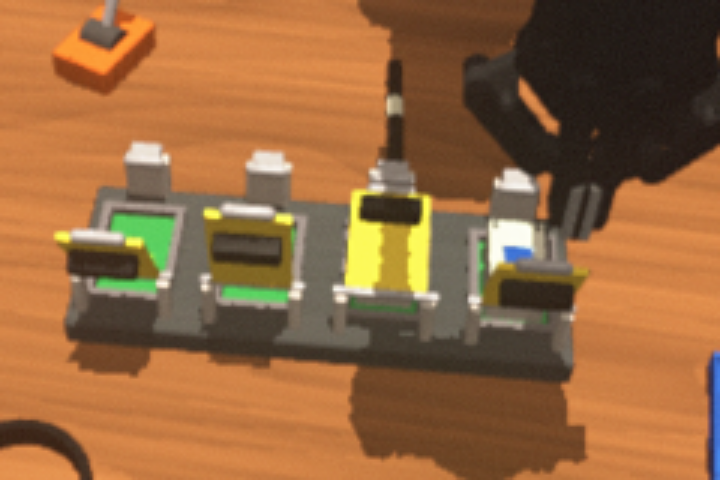

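Cover 2 (390,235) lies flat with the pawl over its edge. Cover 1 next.

move_arm([
  [[0.001,0,0.05,0,1],[0.001,0,0.1,0,1],[0.001,0,0.133,0,1],[0.001,0,0.133,0,1],[-0.02,0,0.133,0,1],[-0.04,0,0.133,0,1],[-0.06,0,0.133,0,1],[-0.08,0,0.133,0,1],[-0.1,0,0.133,0,1],[-0.1,0,0.133,0,1]],
])

```text
clock: 20.9
position: [0.5709, 0.1187, 0.1215]
ee_rot: [-0.0, 0.999, 0.04, 0.007]
contact_force: [-0.3, -1.2, -0.0]
width: -0.0003
gripper_force: 0.3
```

```bash
python3 -c "
from h import *
nf(1,(36,113),(-17,94),(-17,79))"
```

```text
nest frame 1 48.3 -0.5
at [570.9 118.7 121.5] yaw 4.58 w -0.3 F [-0.3 -1.2 -0. ] g 0.3 t 20.9
[-0.0154 -0.0006  0.0106] -0.0002 mm 15
[-0.0816 -0.0006  0.0344] -0.0002 mm 71
[-0.0816 -0.0006  0.0531] -0.0002 mm 78
```

move_arm([
  [[0,0,0,0,1],[-0.012,0,0,0,1],[-0.028,0,0.005,0,1],[-0.044,0,0.012,0,1],[-0.06,0,0.018,0,1],[-0.076,0,0.024,0,1],[-0.076,0,0.028,0,1],[-0.076,0,0.031,0,1],[-0.076,0,0.033,0,1],[-0.076,0,0.034,0,1]],
])

```text
clock: 21.9
position: [0.5073, 0.1139, 0.0866]
ee_rot: [0.0, 0.999, 0.04, -0.0]
contact_force: [-2.3, 0.2, 3.4]
width: 0.0001
gripper_force: 1.8
```

```bash
python3 -c "
from h import *
nf(1,(-17,79))"
```

```text
nest frame 1 -15.5 -0.2
at [507.3 113.9  86.6] yaw 4.6 w 0.1 F [-2.3  0.2  3.4] g 1.8 t 21.9
[-0.0019 -0.0002  0.0095] 0.0 mm 8
```

Same contact height (86.6) as before; press in 0.8 mm steps.

move_arm([
  [[-0.001,0,0.001,0,1],[-0.001,0,0.002,0,1],[-0.001,0,0.003,0,1],[-0.001,0,0.004,0,1],[-0.001,0,0.005,0,1],[-0.001,0,0.006,0,1],[-0.001,0,0.007,0,1],[-0.001,0,0.007,0,1]],
])

```text
clock: 22.7
position: [0.5063, 0.1138, 0.0812]
ee_rot: [0.0, 0.999, 0.04, 0.0]
contact_force: [-0.4, 0.4, -0.5]
width: 0.0
gripper_force: 0.0
```

move_arm([
  [[0,0,0.001,0,1],[0,0,0.002,0,1],[0,0,0.003,0,1],[0,0,0.003,0,1]],
])

```text
clock: 23.1
position: [0.5062, 0.1138, 0.0785]
ee_rot: [0.0, 0.999, 0.04, 0.0]
contact_force: [0.2, -0.8, 0.0]
width: -0.0
gripper_force: 0.0
```

move_arm([
  [[0,0,0.001,0,1],[0,0,0.002,0,1],[0,0,0.0025,0,1],[0,0,0.0025,0,1]],
])

```text
clock: 23.5
position: [0.5062, 0.1139, 0.0783]
ee_rot: [0.0, 0.999, 0.04, 0.0]
contact_force: [-4.1, -0.3, 12.4]
width: -0.0
gripper_force: 6.3
```

move_arm([
  [[0,0,-0.02,0,1],[0,0,-0.07,0,1],[0,0,-0.13,0,1],[0,0,-0.18,0,1],[0.04,0.05,-0.18,0,1],[0.08,0.1,-0.18,0,1],[0.12,0.15,-0.18,0,1],[0.15,0.19,-0.18,0,1],[0.177,0.205,-0.18,0,1],[0.177,0.205,-0.18,0,1],[0.177,0.205,-0.18,0,1],[0.177,0.205,-0.18,0,1]],
])

```text
clock: 24.7
position: [0.6594, -0.0375, 0.2204]
ee_rot: [-0.0, 0.999, 0.041, -0.001]
contact_force: [-0.8, -0.1, 0.1]
width: 0.0002
gripper_force: 0.0
```

Run:
```python
from h import *
im=manip.get_image("scene"); cv2.imwrite("pics/s7.png",cv2.resize(im[160:320,240:480,::-1],(720,480)))
nf(3,(125,113))
```

```text
nest frame 3 124.0 0.9
at [659.4 -37.3 220.8] yaw 4.66 w -0.2 F [-0.3  0.5  0.2] g 0.0 t 24.8
[0.0013 0.0012 0.1347] 0.0005 mm 108
```

View pics/s7.png

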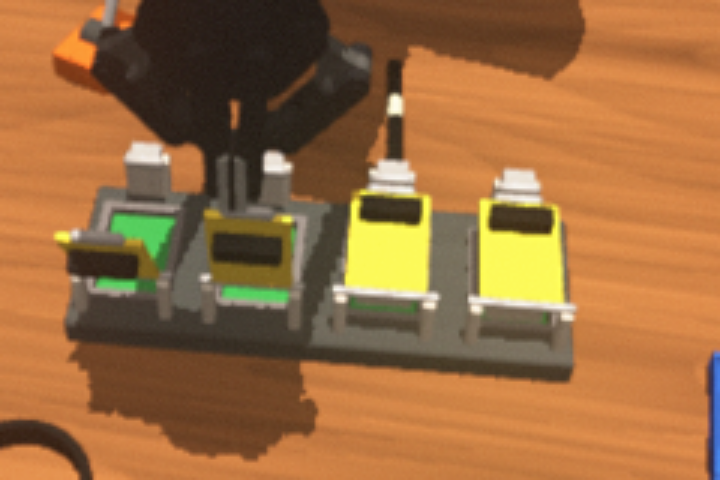

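Covers 1 (520,250) and 2 both lie shut. Cover 3 is next, same sweep.

move_arm([
  [[0.001,0.001,0.05,0,1],[0.001,0.001,0.1,0,1],[0.001,0.001,0.135,0,1],[0.001,0.001,0.135,0,1],[-0.02,0.001,0.135,0,1],[-0.04,0.001,0.135,0,1],[-0.06,0.001,0.135,0,1],[-0.08,0.001,0.135,0,1],[-0.1,0.001,0.135,0,1],[-0.1,0.001,0.135,0,1]],
])

```text
clock: 25.75
position: [0.5795, -0.045, 0.1151]
ee_rot: [0.0, 0.999, 0.04, 0.001]
contact_force: [0.3, 0.3, -0.0]
width: 0.0002
gripper_force: 0.0
```

move_arm([
  [[0,0,0,0,1],[-0.012,0,0,0,1],[-0.028,0,0.005,0,1],[-0.044,0,0.012,0,1],[-0.06,0,0.018,0,1],[-0.077,0,0.024,0,1],[-0.077,0,0.028,0,1],[-0.077,0,0.031,0,1],[-0.077,0,0.033,0,1],[-0.077,0,0.034,0,1]],
])

```text
clock: 26.75
position: [0.5201, -0.0505, 0.0861]
ee_rot: [0.0, 0.999, 0.04, 0.0]
contact_force: [-3.0, 0.5, 8.9]
width: -0.0001
gripper_force: 4.6
```

```bash
python3 -c "
from h import *
nf(3,(-17,79))"
```

```text
nest frame 3 -15.9 -1.1
at [520.1 -50.5  86.1] yaw 4.62 w -0.1 F [-3.   0.5  8.9] g 4.6 t 26.8
[-0.0014 -0.0013  0.0089] 0.0002 mm 7
```

move_arm([
  [[-0.001,0,0.001,0,1],[-0.001,0,0.002,0,1],[-0.001,0,0.003,0,1],[-0.001,0,0.004,0,1],[-0.001,0,0.005,0,1],[-0.001,0,0.006,0,1],[-0.001,0,0.007,0,1],[-0.001,0,0.007,0,1]],
])

```text
clock: 27.55
position: [0.5192, -0.0505, 0.0797]
ee_rot: [0.0, 0.999, 0.04, 0.0]
contact_force: [0.3, -0.2, -0.0]
width: -0.0002
gripper_force: 0.0
```

move_arm([
  [[0,0,0.001,0,1],[0,0,0.002,0,1],[0,0,0.003,0,1],[0,0,0.003,0,1]],
])

```text
clock: 27.95
position: [0.519, -0.0505, 0.0784]
ee_rot: [0.0, 0.999, 0.04, 0.001]
contact_force: [-1.9, 0.5, 7.0]
width: 0.0002
gripper_force: 3.6
```

move_arm([
  [[0,0,0.001,0,1],[0,0,-0.02,0,1],[0,0,-0.07,0,1],[0,0,-0.13,0,1],[0,0,-0.18,0,1],[0.05,0.03,-0.18,0,1],[0.1,0.06,-0.18,0,1],[0.14,0.09,-0.18,0,1],[0.177,0.101,-0.18,0,1],[0.177,0.101,-0.18,0,1],[0.177,0.101,-0.18,0,1],[0.177,0.101,-0.18,0,1]],
])

```text
clock: 29.15
position: [0.6651, -0.1192, 0.2212]
ee_rot: [-0.0, 0.999, 0.04, -0.001]
contact_force: [0.1, -0.3, 0.4]
width: -0.0002
gripper_force: 0.0
```

```bash
python3 -c "
from h import *
nf(4,(125,113))"
```

```text
nest frame 4 123.1 0.9
at [ 665.1 -119.2  221.2] yaw 4.62 w -0.2 F [ 0.1 -0.3  0.4] g 0.0 t 29.1
[0.0024 0.0011 0.1352] 0.0002 mm 108
```

move_arm([
  [[0.002,0.001,0.05,0,1],[0.002,0.001,0.1,0,1],[0.002,0.001,0.135,0,1],[0.002,0.001,0.135,0,1],[-0.02,0.001,0.135,0,1],[-0.04,0.001,0.135,0,1],[-0.06,0.001,0.135,0,1],[-0.08,0.001,0.135,0,1],[-0.1,0.001,0.135,0,1],[-0.1,0.001,0.135,0,1]],
])

```text
clock: 30.15
position: [0.5896, -0.1272, 0.1216]
ee_rot: [0.002, 0.999, 0.04, 0.007]
contact_force: [0.3, 0.1, -0.1]
width: 0.0001
gripper_force: 0.3
```

move_arm([
  [[0,0,0,0,1],[-0.012,0,0,0,1],[-0.028,0,0.005,0,1],[-0.044,0,0.012,0,1],[-0.06,0,0.018,0,1],[-0.076,0,0.024,0,1],[-0.076,0,0.028,0,1],[-0.076,0,0.031,0,1],[-0.076,0,0.033,0,1],[-0.076,0,0.034,0,1]],
])

```text
clock: 31.15
position: [0.5261, -0.1319, 0.0864]
ee_rot: [0.0, 0.999, 0.04, -0.0]
contact_force: [-2.5, 1.1, 5.4]
width: 0.0003
gripper_force: 2.7
```

```bash
python3 -c "
from h import *
nf(4,(-17,79))"
```

```text
nest frame 4 -16.5 -0.7
at [ 526.1 -131.9   86.4] yaw 4.63 w 0.3 F [-2.5  1.1  5.4] g 2.7 t 31.1
[-0.0006 -0.0008  0.0092] 0.0002 mm 7
```

move_arm([
  [[-0.001,0,0.001,0,1],[-0.001,0,0.002,0,1],[-0.001,0,0.003,0,1],[-0.001,0,0.004,0,1],[-0.001,0,0.005,0,1],[-0.001,0,0.006,0,1],[-0.001,0,0.007,0,1],[-0.001,0,0.007,0,1]],
])

```text
clock: 31.95
position: [0.5256, -0.1319, 0.0807]
ee_rot: [0.0, 0.999, 0.04, 0.0]
contact_force: [1.2, -0.4, -0.1]
width: -0.0001
gripper_force: 0.0
```

move_arm([
  [[0,0,0.001,0,1],[0,0,0.002,0,1],[0,0,0.003,0,1],[0,0,0.004,0,1],[0,0,0.004,0,1]],
])

```text
clock: 32.45
position: [0.5254, -0.1318, 0.0784]
ee_rot: [0.0, 0.999, 0.04, 0.0]
contact_force: [-1.5, 0.9, 7.1]
width: 0.0004
gripper_force: 3.6
```

move_arm([
  [[0,0,-0.02,0,1],[0,0,-0.07,0,1],[0,0,-0.12,0,1],[-0.05,0,-0.16,0,1],[-0.11,0,-0.18,0,1],[-0.16,0,-0.18,0,1],[-0.2,0,-0.18,0,1],[-0.2,0,-0.18,0,1],[-0.2,0,-0.18,0,1]],
])

```text
clock: 33.35
position: [0.3656, -0.1448, 0.2218]
ee_rot: [0.0, 0.999, 0.04, 0.001]
contact_force: [0.4, 0.2, 0.5]
width: -0.0
gripper_force: 0.0
```

Run:
```python
from h import *
rel()
im=manip.get_image("scene"); im2=manip.get_image("top"); c,c2=cam("scene"),cam("top")
cv2.imwrite("pics/s8.png",im[:,:,::-1]);cv2.imwrite("pics/t8.png",im2[:,:,::-1])
m,m2=masks(im),masks(im2)
for k in("red","yellow","white"):
    A=[b for b in blobs(m[k],60)];B=[b for b in blobs(m2[k],60)]
    print(k,[(a,tuple(x.round(1))) for a,x,_ in A],'|',[(a,tuple(x.round(1))) for a,x,_ in B])
def proj(c,P):
    K,R,t=c; q=K@(R@np.asarray(P)+t); return (q[:2]/q[2]).round(1)
a=np.radians(4.6)
# dark tab centroid in scene compared with predictions
h,s,v=hsv(im)
for i in N:
    out=[]
    for th in(0,.14):
        for al,nn in((62,16.5),(92,2.5)):
            x=45-al*np.cos(th)+nn*np.sin(th); z=54+al*np.sin(th)+nn*np.cos(th)
            out.append(proj(c,[(N[i][0]+x*np.cos(a))/1e3,(N[i][1]+x*np.sin(a))/1e3,z/1e3]))
    u,w=out[0].astype(int); d=(v<75)[w-12:w+14,u-14:u+15]; ys,xs=np.nonzero(d)
    print(i,'shut',out[0],out[1],'pawl',out[2],out[3],'tab dark centroid',(xs.mean()+u-14).round(1),(ys.mean()+w-12).round(1),'top row',ys.min()+w-12,len(xs))
g=(s<40)&(v>60)&(v<200)
cv2.imwrite("pics/s8c.png",cv2.resize(im[180:300,90:450,::-1],(800,267),interpolation=cv2.INTER_CUBIC))
```

```text
at [ 365.6 -144.8  221.8] yaw 4.54 w -0.0 F [0.4 0.2 0.5] g 0.0 t 33.4
red [(np.int32(80), (np.float64(279.6), np.float64(147.2))), (np.int32(231), (np.float64(204.2), np.float64(152.0))), (np.int32(253), (np.float64(134.5), np.float64(198.9))), (np.int32(137), (np.float64(197.2), np.float64(228.2))), (np.int32(173), (np.float64(142.0), np.float64(268.0))), (np.int32(363), (np.float64(501.6), np.float64(294.6)))] | [(np.int32(102), (np.float64(470.2), np.float64(174.7))), (np.int32(228), (np.float64(174.9), np.float64(219.7))), (np.int32(109), (np.float64(441.2), np.float64(224.3))), (np.int32(234), (np.float64(513.7), np.float64(239.9))), (np.int32(291), (np.float64(473.0), np.float64(318.9)))]
yellow [(np.int32(591), (np.float64(283.5), np.float64(235.7))), (np.int32(554), (np.float64(325.8), np.float64(238.8))), (np.int32(554), (np.float64(368.6), np.float64(242.3))), (np.int32(608), (np.float64(412.9), np.float64(245.8))), (np.int32(276), (np.float64(399.2), np.float64(340.9)))] | [(np.int32(317), (np.float64(255.0), np.float64(163.4))), (np.int32(711), (np.float64(364.3), np.flo
[... 799 characters left out ...]
p.float64(274.7))), (np.int32(127), (np.float64(247.3), np.float64(277.3))), (np.int32(2822), (np.float64(15.9), np.float64(354.0))), (np.int32(221), (np.float64(3.0), np.float64(464.3))), (np.int32(212), (np.float64(33.4), np.float64(463.4)))]
1 shut [413.8 230.2] [412.4 223.8] pawl [414.5 228.2] [413.3 219.7] tab dark centroid 413.4 232.7 top row 229 143
2 shut [370.1 226.9] [370.2 220.8] pawl [370.4 224.9] [370.6 216.6] tab dark centroid 369.9 229.5 top row 226 136
3 shut [327.  223.7] [328.6 217.7] pawl [326.9 221.7] [328.5 213.6] tab dark centroid 327.0 226.4 top row 223 135
4 shut [284.7 220.5] [287.7 214.7] pawl [284.2 218.5] [287.2 210.5] tab dark centroid 285.0 223.2 top row 220 132
```

View pics/s8c.png

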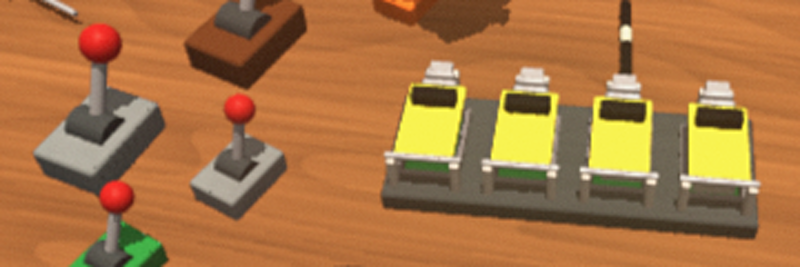

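Scene crop: all four covers flat, tabs at their computed shut positions; the small grey switch at (238,165), ball at (239,108) in the crop. Measure the lever.

```bash
python3 - <<'E'
from h import *
im=cv2.imread("pics/t8.png")[:,:,::-1].copy(); c,c2=cam("scene"),cam("top")
print('ball',tri([c2,c],[(441.2,224.3),(197.2,228.2)])*1000, plane(c2,(441.2,224.3),.0747)*1000,plane(c,(197.2,228.2),.0747)*1000)
for n,cc,(u,v0) in(("t8",c2,(438,220)),("s8",c,(197,257))):
    im=cv2.imread(f"pics/{n}.png")[:,:,::-1].copy()
    h,s,v=hsv(im); g=(s<45)&(v>85); 
    w=np.zeros_like(g); w[v0-32:v0+32,u-32:u+32]=1; g&=w.astype(bool)
    for a,ce,b in blobs(g,100): print(n,a,ce,rect(cc,b,.025))
    cv2.imwrite(f"pics/{n}_sw.png",cv2.resize(im[v0-40:v0+40,u-50:u+50,::-1],(500,400)))
E
cd pics; python3 -c "
import cv2,numpy as np
cv2.imwrite('sw.png',np.hstack([cv2.resize(cv2.imread(f),(400,320)) for f in('t8_sw.png','s8_sw.png')]))"
```

```text
ball [ 584.30619839 -284.46761786   80.68947093] [[ 585.20014273 -285.81838769   74.7       ]] [[ 579.21374293 -287.85919457   74.7       ]]
t8 525 [436.79238095 218.15238095] [ 602.5 -290.2   69.1   47.9  -19.3]
s8 375 [194.88       259.87733333] [ 606.2 -290.2   67.5   46.8  -20.4]
```

View pics/sw.png

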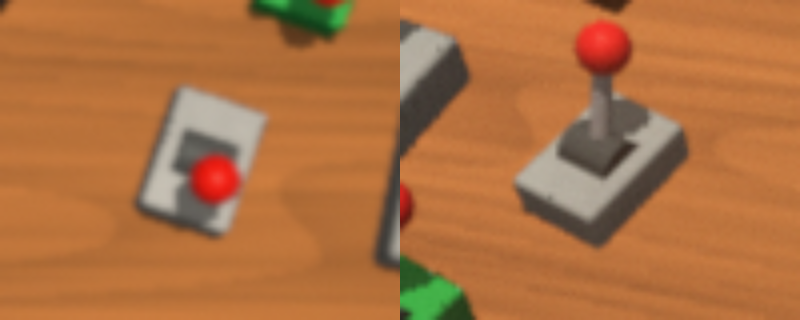

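The lever leans toward the robot (-x of the box); throw direction is (0.94,-0.34). Ball about (584,-285,79).

```bash
python3 -c "
from h import *
rel((542,-268,160,-20),(542,-268,70,-20))"
```

```text
at [ 366.7 -145.   221.6] yaw 4.61 w -0.2 F [ 0.3  0.2 -0.1] g 0.0 t 33.5
[0.2061 0.1709 0.077 ] 0.2051 mm 223
[0.2061 0.1709 0.1895] 0.2051 mm 262
```

move_arm([
  [[0.04,0.034,0,0.07,1],[0.08,0.068,0,0.14,1],[0.12,0.1,0,0.205,1],[0.16,0.134,0,0.205,1],[0.2061,0.1709,0,0.205,1],[0.2061,0.1709,0.03,0.205,1],[0.2061,0.1709,0.08,0.205,1],[0.2061,0.1709,0.13,0.205,1],[0.2061,0.1709,0.17,0.205,1],[0.2061,0.1709,0.19,0.205,1],[0.2061,0.1709,0.19,0.205,1],[0.2061,0.1709,0.19,0.205,1]],
])

```text
clock: 34.65
position: [0.542, -0.2678, 0.069]
ee_rot: [-0.0, 0.985, -0.173, -0.0]
contact_force: [0.7, 0.5, 1.1]
width: 0.0
gripper_force: 0.0
```

```bash
python3 -c "
from h import *
rel((542,-268,70,-20),(608.7,-291.7,70,-20))"
```

```text
at [ 542.  -267.8   69. ] yaw -19.95 w 0.0 F [0.7 0.5 1.1] g 0.0 t 34.6
[ 0.0001  0.0003 -0.0012] 0.0004 mm 1
[ 0.0886 -0.0003 -0.0012] 0.0004 mm 71
```

move_arm([
  [[0.015,0,0,0,1],[0.03,0,0,0,1],[0.045,0,0,0,1],[0.055,0,0,0,1],[0.065,0,0,0,1],[0.075,0,0,0,1],[0.082,0,0,0,1],[0.086,0,0,0,1],[0.086,0,0,0,1],[0.086,0,0,0,1]],
])

```text
clock: 35.65
position: [0.6058, -0.2914, 0.0696]
ee_rot: [0.0, 0.985, -0.174, 0.0]
contact_force: [-0.8, -0.1, -0.0]
width: -0.0002
gripper_force: 0.0
```

Run:
```python
from h import *
im=manip.get_image("scene"); rel()
for a,ce,b in blobs(masks(im)["red"],60):
    print(a,ce.round(1),(plane(cam("scene"),ce,.0747)*1000).round(1))
```

```text
at [ 605.8 -291.4   69.7] yaw -20.0 w -0.1 F [-0.9  0.8 -0.4] g 0.0 t 35.7
80 [279.5 147.3] [[ 307.7 -197.7   74.7]]
235 [204.2 152.1] [[ 354.9 -359.4   74.7]]
255 [134.5 198.9] [[ 525.6 -442.7   74.7]]
158 [179.9 246.2] [[ 627.7 -302.2   74.7]]
175 [142. 268.] [[ 687.4 -347.6   74.7]]
360 [501.7 294.7] [[629.7 263.5  74.7]]
```

move_arm([
  [[0.003,0,0,0,1],[0.006,0,0,0,1],[0.008,0,0,0,1],[0.008,0,0,0,1]],
])

```text
clock: 36.1
position: [0.6082, -0.2921, 0.0693]
ee_rot: [-0.001, 0.985, -0.173, -0.004]
contact_force: [-6.7, 3.1, 3.8]
width: 0.0001
gripper_force: 3.9
```

The lever is against its stop (7 N). Back off, rise, and check everything.

move_arm([
  [[-0.03,0,0,0,1],[-0.08,0,0,0,1],[-0.09,0,-0.06,0,1],[-0.12,0,-0.12,0,1],[-0.18,0,-0.18,0,1],[-0.23,0,-0.18,0,1],[-0.23,0,-0.18,0,1],[-0.23,0,-0.18,0,1]],
])

```text
clock: 36.9
position: [0.4383, -0.2304, 0.2149]
ee_rot: [0.001, 0.985, -0.174, 0.002]
contact_force: [0.6, -0.1, 0.7]
width: -0.0001
gripper_force: 0.0
```

Run:
```python
from h import *
im=manip.get_image("scene"); im2=manip.get_image("top"); c,c2=cam("scene"),cam("top"); rel()
cv2.imwrite("pics/s9.png",im[:,:,::-1])
A=[(a,x.round(1)) for a,x,_ in blobs(masks(im)["red"],60)];B=[(a,x.round(1)) for a,x,_ in blobs(masks(im2)["red"],60)]
s=min(A,key=lambda b:np.hypot(*(b[1]-[180,246])))[1]; t=min(B,key=lambda b:np.hypot(*(b[1]-[448,203])))[1]
print(s,t,(tri([c2,c],[t,s])*1000).round(1))
for a,ce,b in blobs(masks(im)["yellow"],60): print(a,ce.round(1))
```

```text
at [ 439.7 -231.1  213.5] yaw -20.01 w -0.0 F [ 0.1  0.5 -0.9] g 0.0 t 37.0
[179.5 246.9] [448.7 202.2] [ 630.9 -301.2   76.7]
369 [284.  234.3]
146 [326.5 229.5]
115 [369.2 231.2]
330 [413.4 244.6]
142 [399.2 341.6]
```

View pics/s9.png

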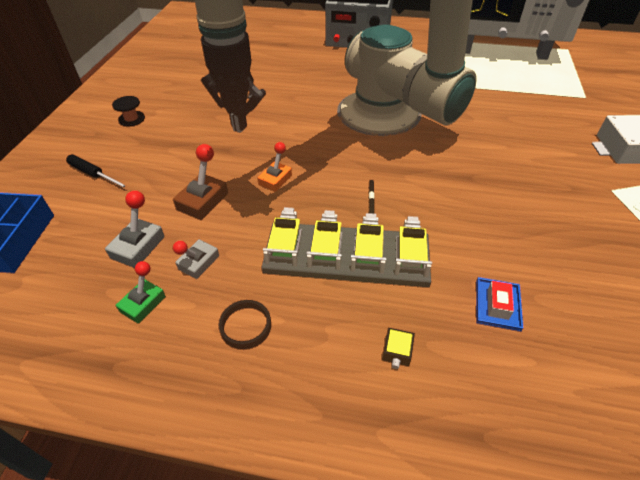

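The final view shows all four covers shut (284–413, 240), the small grey lever thrown over (180,247), and the red module in the tray (501,296). Handing in.

```bash
python3 -c "
from rig import manip
print(manip.sign_off())"
```

```text
the job is handed in; nothing more can be done
None
```

I handed the job in at about 37 s, with no verdict returned: the tested module is in the tray, the two white modules present are in nests 1 and 2, all four covers are latched shut, and the power lever was thrown fully on last.

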